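# Snap the sprinkle top home on the tin with the seating press

## Task

Pick up the wooden seating press, set its foot squarely on the orange sprinkle top of the aluminium tin and push straight down until the top clicks home, then keep bearing down on it with about 15 N for a full second; the thin tin dents if you push beyond 25 N, and only the press may push on the top. Then stand the press upright in the middle of the green trivet and let go, leaving the glass tumbler and the bamboo tongs alone.

Things in the scene. Friction and masses are not known exactly. Their poses are not given: they have to be found in the camera images.
- press_center (a point): Seating press, loose wooden tool of about 0.2 kg standing upright, 95 mm tall: dark round foot 46 mm across, 16 mm thick, under a square light-wood handle 24 x 24 mm that fills the rest of the height. This point is half-way up (47.5 mm above the foot's underside) on its axis; z up along the handle, x and y square to its faces.
- press_foot (a point): Centre of the underside of the press's foot, the flat face that pushes; same axes as the press.
- tin: Round aluminium tin, 54 mm across, fixed upright on a screwed-down steel plate 100 x 100 x 6 mm. Origin: on its axis at the plate's underside; z up. Tins differ in height: the flat upper face of the orange top stands 80 to 104 mm above this origin at first, 10 mm lower when home. The exact height must be found by touch or sight.
- cap (a joint): Orange sprinkle top, disc 51 mm across, 8 mm thick, sliding down the tin's axis. Value: m pressed in, 0 proud, 0.010 home. Resistance peaks at about 8 N 2 mm in, is nil at 5 mm; from there it jumps home, away from the press (the click); let go earlier it springs back up. Past home it bears on its seal: about 8 N at 0.5 mm, 16 N at 1 mm, 29 N at 1.5 mm.
- trivet: Green round silicone trivet, 120 mm across, 8 mm thick, fixed on the slab. Origin: centre of its underside; z up.
- tumbler_center (a point): Glass tumbler, 74 mm across the rim and 100 mm tall, loose, standing upright; a bystander. The point is half-way up on its axis.
- tongs: Bamboo tongs lying flat, 230 mm long along their y, about 50 mm wide and 12 mm high, loose; a bystander. Origin: centre of the underside.
- steel_box: Steel box with a hinged lid, 130 x 180 mm and 75 mm high with a small knob on its front edge, fixed; a bystander. Origin: centre of the underside.
Things that resemble listed ones, but are neither listed nor needed, are in the scene too. Leave any red or turquoise look-alike of the part that bears press_center alone.

How it is judged (in metres and radians):
On the way, in this order (a step that is already met when the one before it is completed fails the run):
1. the press is lifted clear of the slab (height (world z) of press_foot above 0.04 m), for 0.2 s.
2. the top is home and the press bears down on it with 8 N or more for over half a second (value of joint cap above 0.009 m and contact force between press and cap above 8 N), for 0.6 s.
3. the press stands upright on the trivet (horizontal distance between press_foot and trivet below 0.03 m and z of press_foot in the frame of trivet below 0.012 m and angle between press_foot's own z axis and vertical below 0.08 rad), for 0.2 s.
At the end, for the whole second after the job is handed in: The sprinkle top is home (pressed in 9 mm or more of its 10 mm), and the press stands upright (within 0.08 rad), at rest and released on the trivet, its axis within 30 mm of the trivet's centre (all of step 3 and value of joint cap above 0.009 m and contact force between the fingers and press below 0.1 N and linear speed of press below 0.02 m/s); the robot touches nothing.
It fails at once if the press pushes on the sprinkle top with more than 28 N (contact force between press and cap above 28 N).
It fails at once if the press pushes (over 5 N) while more than 10 mm off the tin's axis or tilted more than 0.12 rad (contact force between press and cap above 5 N and (horizontal distance between press_foot and tin above 0.01 m or angle between press_foot's own z axis and vertical above 0.12 rad)).
It fails at once if the fingers, hand or arm push on the sprinkle top itself (contact force between any of the arm, the fingers and cap above 2 N).
It fails at once if the tumbler is shifted by more than 15 mm (distance of tumbler_center from where it was at the start of the episode above 0.015 m).
It fails at once if the tongs are shifted by more than 15 mm (distance of tongs from where it was at the start of the episode above 0.015 m).
It also fails if it takes over 70 s, if anything falls off the work surface, if the arm or the gripper's body presses on something with over 40 N, if the wrist force passes 120 N, or if a joint passes its speed limit or range.

## Robot

A 6-joint arm with a two-finger parallel gripper is mounted at the origin on the work surface. World frame = base frame: x ahead of the robot, y to its left, z up, the work surface at z = 0. Lengths are in m, angles in degrees, forces in N, time in s.
With the tool pointing down it reaches from about 0.35 to 0.875 m from the base axis. Payload 4.2 kg.
Tool frame: the origin (TCP) lies midway between the tips of the shut fingers; the grasp point (between the pads) lies 19 mm behind it; y points along the fingers, z is the direction in which the jaws open and shut, and the axes are right-handed (so a half turn about y gives the same grasp; the last joint's range is limited). The gripper opens to 87 mm and grips with 3 to 60 N. Pads are 19 mm wide; open, the fingers measure 117 mm over their backs; the gripper's body (75 mm by 190 mm) begins 51 mm behind the grasp point.
Start: joints at [81.509, 22.042, 0.453, 0, -68.411, -14.817], TCP at [0.247, 0.574, 0.185] pointing down, gripper open.
Joint ranges: [-179.83, 179.83], [-69.29, 118.12], [-61.27, 80.66], [-181.25, 117.63], [-171.15, -9.14], [-177.46, 177.46]. Speed limits (degrees/s): [159.86, 159.86, 180, 180, 180, 180].

## Interface

Orientations are given as [roll, pitch, yaw] about the fixed x, y, z axes, in that order (R = Rz(yaw) Ry(pitch) Rx(roll)).
In Python, from workcell import env gives the robot as it stands. The module is installed in compiled form; this text tells all that it offers. Calls block until the motion is done:
- env.goto(position, orientation): joint-space move of the TCP to a pose.
- env.move_straight(position, rotation=None, rate=0.15, force_limit=None): straight line of the TCP; rotation=None keeps the orientation; rate is the mean speed in m/s. With force_limit (N) it stops when the force on the tool has changed by that much, and returns True; else False.
- env.set_joints(angles): joint-space move.
- env.gripper_to(opening, grasp_force=None): opening from 0.0 (shut) to 1.0 (fully open); grasp_force is the grip in N (None keeps the last); returns when the fingers have stopped.
- env.dwell(seconds).
- env.inverse_kinematics(position, orientation): joint angles nearest the present ones, or None.
- env.read_state(): the state.
- env.grab_frame(name): name is "scene" or "top"; returns a dict with "image" (420x560x3 uint8, blue, green, red), "fx", "fy", "cx", "cy" (pixels), "D" ([k1, k2, p1, p2, k3] as OpenCV has them; the pictures are not rectified), "position" and "orientation" of the camera in the world. Camera axes: x right, y up, looking along -z (the intrinsics and any distortion apply to the point x, -y, -z); pixel columns grow to the right and rows downward; lengths in m; the calibration is good to about 2 mm. A picture is of the moment at which its call begins. There is no depth.
A pose or a line that the arm cannot do raises env.Unreachable and nothing moves.
- env.close_job(): hands the job in, once; it reports no verdict.
Trained networks look in a picture, given as the dict that the camera call returned (one of the last four; its "shot" number tells which), for a name from the list of things; names that differ only in an ending like _2 or _b are one class to them, and where a whole thing is asked for, a point or a joint stands for the part that bears it (a point fixed in the world has none). Each returns a list of dicts, best first, with "score" (0 to 1); they miss things now and then, are a little off and sometimes report something else, mostly with a low value. They report only what shows in the picture. A call takes as long as a camera call. They do not tell look-alikes from the thing itself.
- env.search_frame(picture, thing): "xyz" ([x, y, z] in m, in world coordinates, good to about 4 mm: the middle of the surface that is visible of it).
- env.trace(picture, thing): "mask" (420x560 bool, what is visible of it).
The state is a dict: "clock": time; "joint_positions": joint angles; "qvel": joint speeds; "joint_torque": joint torques, N m; "position": TCP position; "tool_rot": TCP orientation; "force": force on the tool from outside, world axes, zero at the start; "wrist_torque": the same for the moment, N m; "opening": opening from 0.0 (shut) to 1.0 (fully open).
Only numpy, scipy, OpenCV 4.12 (cv2) and the standard library are available. Lean on these libraries where they do the work, as an engineer would, in place of code of your own. Each camera call takes 0.05 s, during which the arm holds its last target.

## Working session

There is one attempt and no reset: what is moved stays moved. The work goes in short steps, each a Python script; the robot and the scene stay as the last script left them, time stands still between calls to the robot, and variables do not carry over. Pictures are saved under pics/ and viewed, and the job is handed in when it is done.

```bash
mkdir -p pics
python3 - <<'E'
from workcell import env
import cv2,numpy as np
s=env.read_state();print(s['clock'],s['position'],s['tool_rot'],s['force'],s['opening'])
for n in ('scene','top'):
    f=env.grab_frame(n);cv2.imwrite(f'pics/{n}0.png',f['image'])
    print(n,f['position'],f['orientation'],f['fx'],f['D'])
    for t in ('press_center','press_foot','tin','cap','trivet','tumbler_center','tongs','steel_box'):
        print(t,[(np.round(d['xyz'],3).tolist(),round(d['score'],2)) for d in env.search_frame(f,t)])
E
```

```text
0.0 [0.2469877  0.57337462 0.1834518 ] [-8.98741744e+01  3.94053746e-03  1.56682850e+02] [-0.75313804  0.1523879   0.2154971 ] 1.0000724443036872
scene [ 1.5713009  -0.05857805  0.73165413] [56.7141136   0.29133773 89.01094719] 531.4685980815269 [-0.14109464  0.          0.          0.          0.        ]
press_center [([0.455, 0.046, 0.058], 0.85), ([0.541, 0.018, 0.052], 0.84), ([0.654, 0.031, 0.042], 0.66), ([0.532, 0.214, 0.006], 0.22)]
press_foot [([0.541, 0.018, 0.053], 0.95), ([0.652, 0.032, 0.041], 0.65), ([0.453, 0.048, 0.061], 0.62)]
tin [([0.507, -0.188, 0.006], 0.95)]
cap [([0.503, -0.192, 0.095], 0.86)]
trivet [([0.534, 0.215, 0.008], 0.87)]
tumbler_center [([0.743, -0.075, 0.076], 0.96)]
tongs [([0.727, 0.305, 0.011], 0.75)]
steel_box [([0.732, -0.282, 0.082], 0.75)]
top [ 0.5187932  -0.03994449  1.00466478] [ 4.40579398e+00 -3.40430068e-02 -8.85142465e+01] 397.3787885907079 [-0.11624342  0.          0.          0.          0.        ]
press_center [([0.451, 0.036, 0.029], 0.73), ([0.633, 0.03, 0.043], 0.72), ([0.699, -0.267, 0.082], 0.53)]
press_foot [([0.449, 0.037, 0.031], 0.64), ([0.633, 0.029, 0.044], 0.57), ([0.533, 0.016, 0.019], 0.54)]
tin [([0.493, -0.184, 0.009], 0.92)]
cap [([0.489, -0.195, 0.1], 0.76)]
trivet [([0.523, 0.22, 0.009], 0.93)]
tumbler_center [([0.738, -0.076, 0.048], 0.64), ([0.49, -0.194, 0.097], 0.56)]
tongs [([0.729, 0.273, 0.013], 0.65)]
steel_box [([0.7, -0.268, 0.084], 0.67)]
```

View pics/scene0.png

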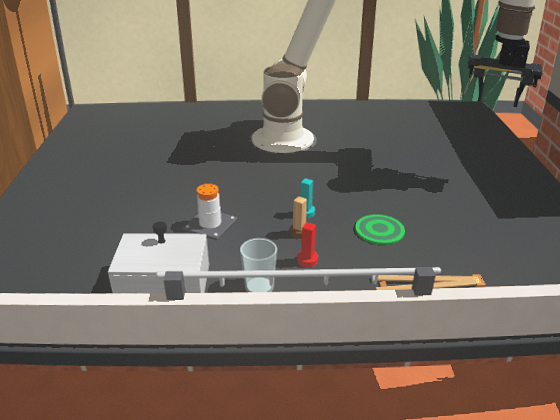

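View pics/top0.png

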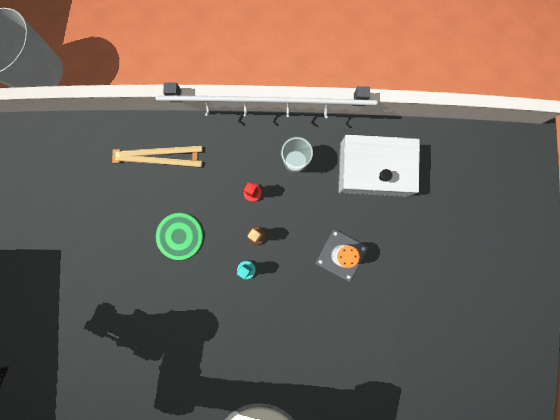

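The candidates for the press are turquoise (scene 307,197; top 247,270), bare wood (scene 299,215; top 256,236) and red (scene 308,245; top 253,191). The wooden one fits the description: light-wood handle on a dark foot. I'll confirm it in a crop.

```bash
cat > h.py <<'E'
import cv2,numpy as np
from scipy.spatial.transform import Rotation as R
def K(f): return np.array([[f['fx'],0,f['cx']],[0,f['fy'],f['cy']],[0,0,1.]])
def rot(f): return R.from_euler('xyz',f['orientation'],degrees=True).as_matrix()@np.diag([1,-1,-1])
def proj(f,P):
    M=rot(f).T; P=np.atleast_2d(np.asarray(P,float))
    return cv2.projectPoints(P,cv2.Rodrigues(M)[0],-M@np.asarray(f['position']),K(f),np.asarray(f['D'],float))[0][:,0]
def ray(f,uv):
    u=cv2.undistortPoints(np.array([[uv]],float),K(f),np.asarray(f['D'],float))[0,0]
    d=rot(f)@np.array([u[0],u[1],1.]); return np.asarray(f['position']),d
def onz(f,uv,z):
    o,d=ray(f,uv); return o+d*(z-o[2])/d[2]
def tri(fs,uvs):
    A=np.zeros((3,3));b=np.zeros(3)
    for f,uv in zip(fs,uvs):
        o,d=ray(f,uv);d=d/np.linalg.norm(d);Q=np.eye(3)-np.outer(d,d);A+=Q;b+=Q@o
    return np.linalg.solve(A,b)
E
python3 - <<'E'
from workcell import env
import pickle,cv2,numpy as np
fs={n:env.grab_frame(n) for n in('scene','top')}
for n in fs:
    for t in ('press_center','tin','cap','trivet'):
        r=env.trace(fs[n],t); fs[n][t]=[(d['score'],d['mask']) for d in r]
        for d in r:
            m=d['mask'];ys,xs=np.nonzero(m);print(n,t,round(d['score'],2),xs.min(),xs.max(),ys.min(),ys.max(),xs.mean().round(1),ys.mean().round(1))
pickle.dump({n:{k:v for k,v in f.items()} for n,f in fs.items()},open('f.pkl','wb'))
c=lambda n,x,y,w:cv2.resize(fs[n]['image'][y-w:y+w,x-w:x+w],(390,390),interpolation=cv2.INTER_CUBIC)
cv2.imwrite('pics/crops.png',np.hstack([c('scene',299,215,20),c('top',256,236,20)]))
cv2.imwrite('pics/crops2.png',np.hstack([c('scene',208,210,30),c('top',345,255,30)]))
E
```

```text
scene press_center 0.84 297 318 224 267 307.7 247.2
scene press_center 0.78 300 314 179 218 307.3 197.4
scene press_center 0.77 289 305 197 238 298.1 217.3
scene tin 0.63 184 235 209 239 210.1 224.0
scene cap 0.77 198 217 183 200 207.3 192.0
scene cap 0.25 183 235 209 239 209.2 223.4
scene trivet 0.57 240 276 238 291 257.7 262.5
top press_center 0.78 237 255 260 278 245.9 269.4
top press_center 0.7 244 260 182 199 251.8 190.7
top press_center 0.55 248 265 226 243 256.2 234.8
top tin 0.83 315 367 229 281 339.2 254.4
top cap 0.87 337 358 246 267 347.4 256.3
top trivet 0.98 156 202 212 260 179.0 235.9
```

View pics/crops.png

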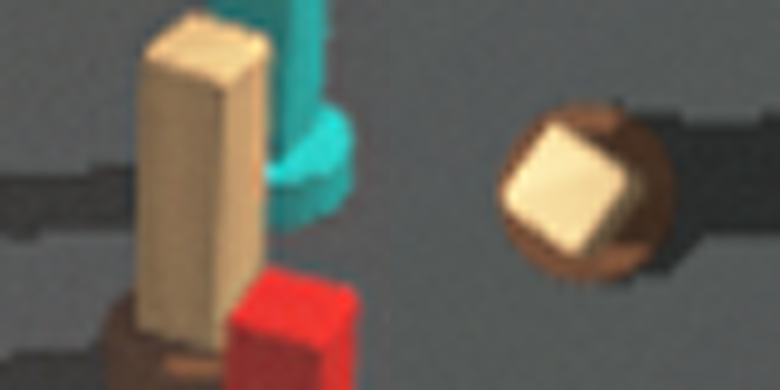

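View pics/crops2.png

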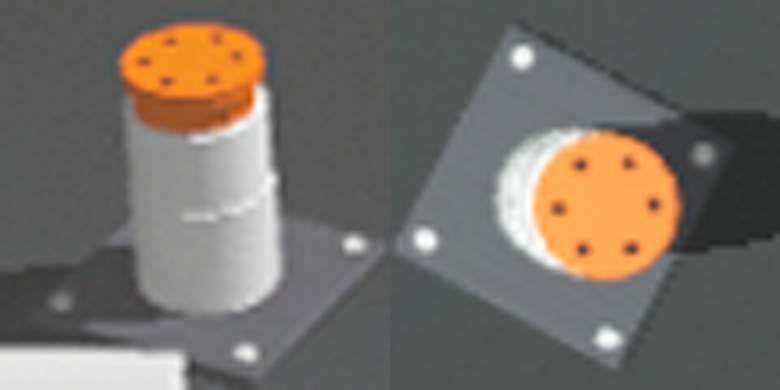

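The crop confirms it: light-wood square handle on a brown round foot, with turquoise behind and red in front. Next I'll triangulate it.

Run:
```python
import pickle,numpy as np,cv2
from h import *
f=pickle.load(open('f.pkl','rb'));S,T=f['scene'],f['top']
cv=lambda p,o,s:np.array([(p[0]+.5)/s-.5+o[0],(p[1]+.5)/s-.5+o[1]])
tc=[cv(p,(236,216),9.75) for p in [(165,122),(112,193),(185,255),(242,185)]]
sc=[cv(p,(279,195),9.75) for p in [(142,58),(195,12),(272,42),(222,88)]]
P=np.array([onz(T,p,.095) for p in tc]);print('top handle',P.round(4).tolist(),P.mean(0))
Q=np.array([onz(S,p,.095) for p in sc]);print('scene handle',Q.round(4).tolist(),Q.mean(0))
for n,X in(('t',P),('s',Q)):
    e=np.roll(X,-1,0)-X; print(n,[round(np.degrees(np.arctan2(v[1],v[0]))%90,1) for v in e],np.linalg.norm(e,axis=1))
print('tri',tri([T,S],[np.mean(tc,0),np.mean(sc,0)]))
print('foot top',onz(T,cv((197,192),(236,216),9.75),.012))
ct=cv((217,205),(315,225),6.5)
cs=cv((193,60),(178,180),6.5)
print('cap',tri([T,S],[ct,cs]),[onz(T,ct,z).round(4).tolist() for z in(.09,.1)],[onz(S,cs,z).round(4).tolist() for z in (.09,.1)])
# plate bolts/corners
pc=[cv(p,(315,225),6.5) for p in [(122,25),(340,150),(225,368),(8,245)]]
X=np.array([onz(T,p,.006) for p in pc]);print('plate',X.round(4).tolist(),X.mean(0))
# bolts
pb=[cv(p,(315,225),6.5) for p in [(132,57),(314,155),(217,338),(35,240)]]
X=np.array([onz(T,p,.007) for p in pb]);print('bolts',X.mean(0))
# trivet by colour
for n,F in f.items():
    b,g,r=[F['image'][...,i].astype(int) for i in range(3)]
    m=((g>90)&(g>r*1.6)&(g>b*1.6)).astype(np.uint8)
    c=max(cv2.findContours(m,0,1)[0],key=cv2.contourArea);E=cv2.fitEllipse(c);print(n,'trivet',E,onz(F,E[0],.008))
    m=((r>150)&(r>b*2)&(g<r*.75)&(g>b*1.1)).astype(np.uint8)
```

```text
top handle [[0.5479, 0.0243, 0.095], [0.5309, 0.0362, 0.095], [0.5169, 0.0186, 0.095], [0.5336, 0.0057, 0.095]] [0.53232227 0.02120907 0.095     ]
scene handle [[0.5375, 0.0048, 0.095], [0.517, 0.0185, 0.095], [0.5311, 0.0358, 0.095], [0.5513, 0.0227, 0.095]] [0.53422384 0.02043277 0.095     ]
t [np.float64(54.9), np.float64(51.4), np.float64(52.4), np.float64(52.3)] [0.02076459 0.0225012  0.02112932 0.02339667]
s [np.float64(56.4), np.float64(50.8), np.float64(57.0), np.float64(52.5)] [0.02467388 0.02234783 0.02405113 0.02256981]
tri [0.53232119 0.02093127 0.09378308]
foot top [0.53286307 0.02137944 0.012     ]
cap [ 0.48948836 -0.1949466   0.10098557] [[0.4891, -0.1967, 0.09], [0.4895, -0.195, 0.1]] [[0.4706, -0.1975, 0.09], [0.4878, -0.1953, 0.1]]
plate [[0.5551, -0.1729, 0.006], [0.5087, -0.2588, 0.006], [0.4238, -0.2153, 0.006], [0.4692, -0.1305, 0.006]] [ 0.48918155 -0.19437447  0.006     ]
bolts [ 0.48900707 -0.19446708  0.007     ]
scene trivet ((379.5329284667969, 229.18190002441406), (28.728296279907227, 49.387630462646484), 96.98751831054688) [0.53244467 0.21446739 0.008     ]
top trivet ((178.05288696289062, 236.3182830810547), (44.06328582763672, 45.91339111328125), 55.44232940673828) [0.5246595  0.21802268 0.008     ]
```

Run:
```python
from workcell import env
import cv2,numpy as np
O=[-90,0,143]
for p in ([.5325,.021,.18],[.5325,.021,.036],[.4893,-.1948,.2],[.4893,-.1948,.12],[.526,.217,.05],[.526,.217,.2]):
    print(p,np.round(env.inverse_kinematics(p,O),1))
env.goto([.5325,.021,.17],O)
env.move_straight([.5325,.021,.036],rate=.1)
s=env.read_state();print(s['clock'],s['position'],s['tool_rot'],s['force'])
env.gripper_to(0.0,40)
s=env.read_state();print(s['clock'],s['position'],s['force'],s['opening'],s['opening']*87)
for n in('scene','top'): cv2.imwrite(f'pics/g_{n}.png',env.grab_frame(n)['image'])
a=[cv2.imread(f'pics/g_{n}.png') for n in('scene','top')]
cv2.imwrite('pics/g.png',np.hstack([cv2.resize(a[0][150:290,220:360],(390,390)),cv2.resize(a[1][166:306,186:326],(390,390))]))
```

```text
[0.5325, 0.021, 0.18] [ 19.7  13.3 -12.9   0.  -63.8  33.3]
[0.5325, 0.021, 0.036] [ 19.7  22.3 -23.5   0.  -44.1  33.3]
[0.4893, -0.1948, 0.2] [ -4.   11.8 -11.8   0.  -66.4  57. ]
[0.4893, -0.1948, 0.12] [ -4.   15.9 -18.7   0.  -55.4  57. ]
[0.526, 0.217, 0.05] [ 38.7  24.2 -17.6   0.  -48.2  14.3]
[0.526, 0.217, 0.2] [ 38.7  16.   -6.2   0.  -67.8  14.3]
5.1167 [0.53302396 0.02114754 0.03662391] [-9.00659665e+01  5.01655067e-02  1.43005095e+02] [1.31064831 0.07200839 0.26324569]
6.1583 [0.53235115 0.02100577 0.03593591] [-0.12066121  0.49482788 -0.47764543] 0.2755393584571672 23.971924185773545
```

View pics/g.png

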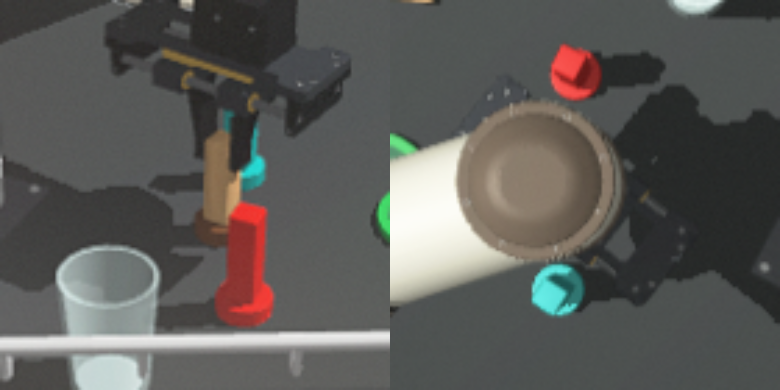

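The jaws closed to 24.0 mm on the wooden handle (scene 298,215) and it sits square. Now I'll lift it and carry it over the tin.

Run:
```python
from workcell import env
import cv2,numpy as np
from h import *
env.move_straight([.5325,.021,.18],rate=.15); env.dwell(.3)
O=[-90,0,143]
env.goto([.4893,-.1948,.18],O); env.move_straight([.4893,-.1948,.155],rate=.05); env.dwell(.4)
s=env.read_state();print(s['clock'],s['position'],s['tool_rot'],s['force'],s['wrist_torque'],s['opening'])
f=env.grab_frame('scene');im=f['image']
# predicted foot rim & cap top rim
a=np.linspace(0,2*np.pi,60);c=lambda x,y,z,r:np.c_[x+r*np.cos(a),y+r*np.sin(a),0*a+z]
im2=cv2.resize(im[140:250,150:270],(720,660),interpolation=cv2.INTER_CUBIC)
raw=im2.copy()
for C,col in((c(.4893,-.1948,.119,.023),(255,0,0)),(c(.4893,-.1948,.101,.0255),(0,255,0)),(c(.4893,-.1948,.006,.027),(255,0,255))):
    p=((proj(f,C)-[150,140]+.5)*6-.5).astype(int);cv2.polylines(im2,[p],True,col,1)
cv2.imwrite('pics/over.png',cv2.resize(np.hstack([raw,im2]),(800,366)))
```

```text
9.6 [ 0.48936511 -0.19485017  0.15516785] [-9.00118614e+01  1.76589647e-02  1.42994760e+02] [-0.98016708 -0.28258009 -3.07275869] [0.01493587 0.03921123 0.03487279] 0.2749248793306609
```

View pics/over.png

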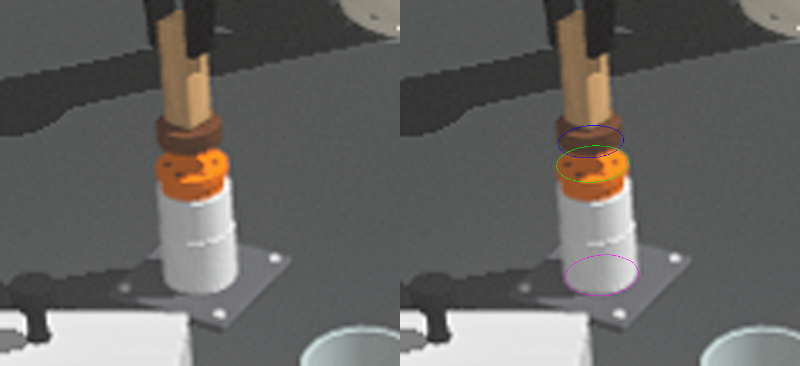

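The press foot (scene ~206,182) hangs centred over the orange cap (~208,190) to within about 2 mm. I'll touch down gently.

Run:
```python
from workcell import env
import numpy as np
x,y=.4893,-.1948
f=lambda:np.mean([env.read_state()['force'][2] for _ in range(3)])
f0=f()
def rep(t):
    s=env.read_state();print(t,round(s['clock'],2),np.round(s['position'],4),np.round(s['force'],2),round(s['opening'],4))
r=env.move_straight([x,y,.125],rate=.01,force_limit=4)
rep(r)
env.dwell(.2);rep('hold')
```

```text
True 11.52 [ 0.4895 -0.1951  0.1354] [-0.05 -1.02  3.85] 0.273
hold 11.72 [ 0.4895 -0.1951  0.1351] [0.78 0.37 4.63] 0.2758
```

Run:
```python
from workcell import env
import numpy as np
x,y=.4893,-.1948
def rep(t):
    s=env.read_state();print(t,round(s['clock'],2),np.round(s['position'],4),np.round(s['force'],2),np.round(s['wrist_torque'],2),round(s['opening'],4));return s['force'][2]
z=.1351
while z>.1295:
    z-=.0007
    r=env.move_straight([x,y,z],rate=.01,force_limit=9); rep((r,round(z,4)))
    if r: break
env.dwell(.2);rep('hold')
```

```text
(False, 0.1344) 11.98 [ 0.4896 -0.1951  0.1348] [ 0.82 -0.27  5.07] [-0.13 -0.06 -0.04] 0.2743
(False, 0.1337) 12.23 [ 0.4897 -0.1951  0.1342] [ 0.26 -0.39  5.85] [-0.12 -0.02  0.04] 0.271
(False, 0.133) 12.48 [ 0.4896 -0.195   0.1332] [ 0.99 -1.21  4.73] [-0.19 -0.12 -0.03] 0.2768
(False, 0.1323) 12.73 [ 0.4874 -0.1941  0.1304] [ 1.24  0.11 -2.83] [0.05 0.   0.  ] 0.2733
(False, 0.1316) 12.98 [ 0.4885 -0.1946  0.1307] [ 0.05  0.2  -2.28] [-0.04  0.02 -0.02] 0.2761
(False, 0.1309) 13.23 [ 0.4892 -0.1947  0.1307] [-0.12 -0.16 -1.97] [ 0.01 -0.02 -0.01] 0.2746
(False, 0.1302) 13.48 [ 0.4892 -0.1948  0.1302] [-0.56  0.37 -2.3 ] [ 0.04 -0.    0.04] 0.2748
(False, 0.1295) 13.73 [ 0.4893 -0.1948  0.1295] [-0.91  0.74 -2.74] [ 0.04  0.02 -0.08] 0.2746
hold 13.93 [ 0.4893 -0.1948  0.1295] [ 0.02 -0.27 -2.46] [0.01 0.01 0.  ] 0.2758
```

It clicked, and the force is back to the free-hanging value. Next I'll bear down in small steps to about 15 N.

Run:
```python
from workcell import env
import numpy as np
x,y=.4893,-.1948
def F():
    v=[]
    for _ in range(4):
        env.dwell(.03); v.append(env.read_state()['force'][2])
    return np.mean(v)+2.5
z=.1295
while z>.120:
    fz=F()
    p=env.read_state()['position'][2]
    print(round(z,4),round(p,4),round(fz,1))
    if fz>13.7: break
    z-=.0006 if fz<6 else .0003
    env.move_straight([x,y,z],rate=.01,force_limit=8)
t0=env.read_state()['clock']
while env.read_state()['clock']<t0+1.6:
    print('hold',round(F(),2),end=' ');env.dwell(.1)
s=env.read_state();print(s['clock'],s['position'],s['tool_rot'],s['opening'])
```

```text
0.1295 0.1295 -0.3
0.1289 0.1289 0.4
0.1283 0.1283 -0.0
0.1277 0.1277 -0.0
0.1271 0.1271 -0.3
0.1265 0.1265 -0.1
0.1259 0.1262 2.0
0.1253 0.1258 6.0
0.125 0.1257 8.3
0.1247 0.1257 8.8
0.1244 0.1256 10.2
0.1241 0.1256 11.3
0.1238 0.1255 12.1
0.1235 0.1254 13.7
hold 13.38 hold 13.47 hold 13.91 hold 13.36 hold 13.28 hold 13.62 hold 14.01 20.6833 [ 0.48975159 -0.195169    0.12545627] [-8.99123049e+01 -4.36130769e-02  1.43030283e+02] 0.2690534252862952
```

Run:
```python
from workcell import env
import cv2,numpy as np
from h import *
x,y=.4893,-.1948
env.move_straight([x,y,.1232],rate=.01,force_limit=6)
v=[]
for _ in range(12): env.dwell(.1); v.append(round(env.read_state()['force'][2]+2.5,1))
print(v)
env.move_straight([x,y,.19],rate=.06)
O=[-90,0,143]
tx,ty=.526,.217
env.goto([tx,ty,.16],O); env.move_straight([tx,ty,.075],rate=.08); env.dwell(.3)
s=env.read_state();print(s['clock'],s['position'],s['force'],s['wrist_torque'])
f=env.grab_frame('scene');im=f['image']
t=env.grab_frame('top')['image']
cv2.imwrite('pics/pl.png',np.hstack([cv2.resize(im[150:260,320:440],(400,366),interpolation=cv2.INTER_CUBIC),cv2.resize(im[170:225,180:240],(400,366),interpolation=cv2.INTER_CUBIC)]))
cv2.imwrite('pics/pl_t.png',t)
```

```text
[np.float64(15.1), np.float64(13.5), np.float64(15.8), np.float64(15.1), np.float64(14.4), np.float64(14.4), np.float64(15.0), np.float64(14.9), np.float64(14.8), np.float64(14.6), np.float64(14.9), np.float64(15.3)]
26.45 [0.52609973 0.21709372 0.07529892] [ 0.03169396  0.36380513 -2.22250957] [ 0.03526436 -0.01933399 -0.00059858]
```

View pics/pl.png

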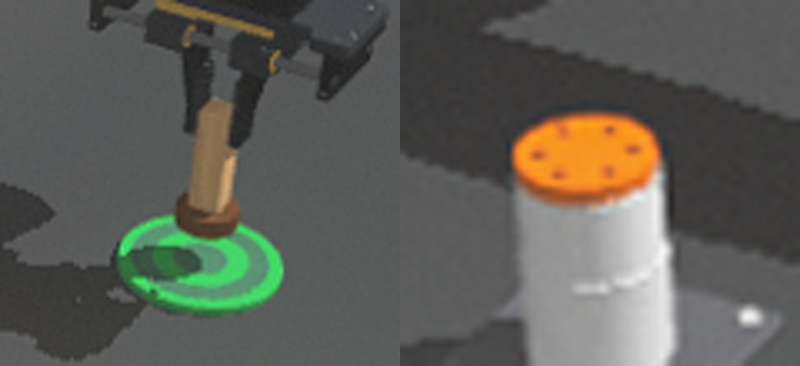

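The cap is flush and home (scene ~208,194). The press hangs upright above the trivet (~380,230), so I'll lower it.

Run:
```python
from workcell import env
import cv2,numpy as np
tx,ty=.526,.217
r=env.move_straight([tx,ty,.038],rate=.015,force_limit=3)
s=env.read_state();print(r,s['clock'],s['position'],s['force'])
im=env.grab_frame('scene')['image'];cv2.imwrite('pics/dn.png',cv2.resize(im[150:260,320:440],(720,600),interpolation=cv2.INTER_CUBIC))
```

```text
True 28.375 [0.52597081 0.21689223 0.0438933 ] [-1.15304638  0.09368654  4.59356624]
```

View pics/dn.png

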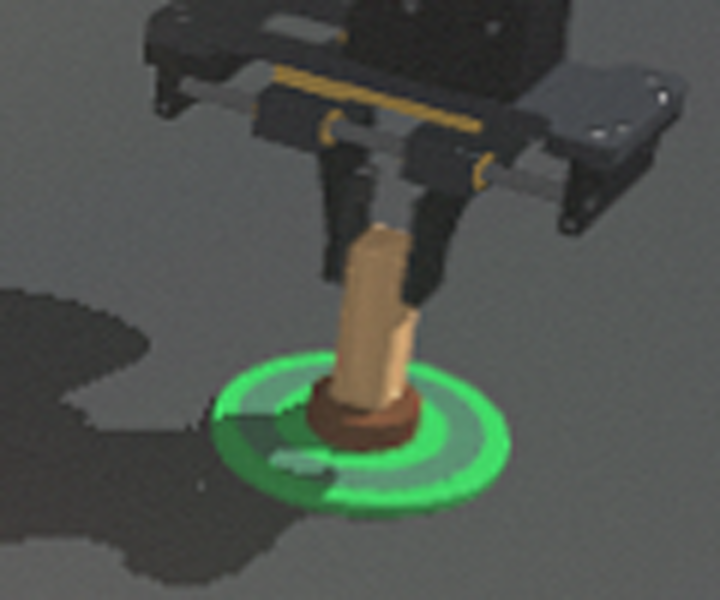

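The foot is on the trivet within a few mm of centre (press foot ~381,225). I'll release and retreat.

Run:
```python
from workcell import env
import cv2,numpy as np
tx,ty=.526,.217
env.move_straight([tx,ty,.0442],rate=.01)
env.gripper_to(0.75); env.dwell(.2)
env.move_straight([tx,ty,.20],rate=.1)
O=[-90,0,156]
env.goto([.25,.57,.2],O); env.dwell(.5)
s=env.read_state();print(s['clock'],s['position'],s['force'],s['opening'])
for n in('scene','top'):
    f=env.grab_frame(n);cv2.imwrite(f'pics/e_{n}.png',f['image'])
    for t in('press_foot','trivet','cap','tumbler_center','tongs'):
        print(n,t,[(np.round(d['xyz'],3).tolist(),round(d['score'],2)) for d in env.search_frame(f,t)])
a=cv2.imread('pics/e_scene.png');b=cv2.imread('pics/e_top.png')
cv2.imwrite('pics/e.png',np.hstack([cv2.resize(a[160:300,180:460],(400,200),interpolation=cv2.INTER_CUBIC),cv2.resize(b[130:300,100:440],(400,200),interpolation=cv2.INTER_CUBIC)]))
cv2.imwrite('pics/e2.png',np.hstack([cv2.resize(a[180:250,345:415],(400,400),interpolation=cv2.INTER_CUBIC),cv2.resize(b[200:270,145:215],(400,400),interpolation=cv2.INTER_CUBIC)]))
```

```text
33.8333 [0.25015793 0.56991557 0.2000077 ] [-0.42888742 -0.31222886  0.82681159] 0.7507619204362205
scene press_foot [([0.459, 0.04, 0.042], 0.98), ([0.652, 0.03, 0.037], 0.71), ([0.532, 0.218, 0.05], 0.57)]
scene trivet [([0.542, 0.207, 0.008], 0.9)]
scene cap [([0.533, 0.215, 0.051], 0.66), ([0.497, -0.193, 0.088], 0.6), ([0.725, 0.307, 0.015], 0.21)]
scene tumbler_center [([0.745, -0.076, 0.073], 0.7)]
scene tongs [([0.726, 0.307, 0.012], 0.91)]
top press_foot [([0.527, 0.207, 0.054], 0.85), ([0.45, 0.04, 0.031], 0.8), ([0.634, 0.031, 0.045], 0.65)]
top trivet [([0.524, 0.215, 0.006], 0.68)]
top cap [([0.488, -0.196, 0.09], 0.78)]
top tumbler_center [([0.734, -0.074, 0.048], 0.83)]
top tongs [([0.726, 0.274, 0.016], 0.77)]
```

View pics/e2.png

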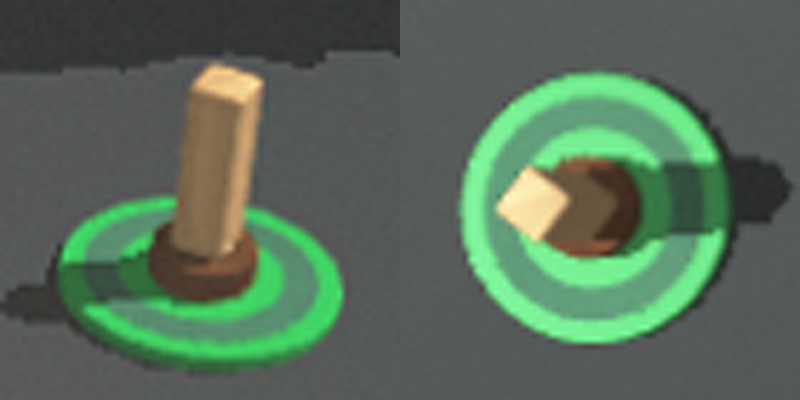

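View pics/e.png

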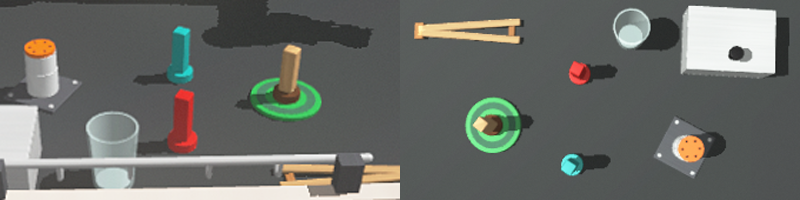

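```bash
python3 -c "
from workcell import env
env.close_job();print(env.read_state()['clock'])"
```

```text
the job is handed in; nothing more can be done
the job is handed in; nothing more can be done
```

The job is handed in, after about 34 s on the robot's clock, and every final check came out as required; no verdict was reported.

- **Pressing:** I gripped the wooden press by its handle (jaws shut to 24.0 mm) and pushed the sprinkle top down. It clicked home after a peak of about 8 N. I then bore down at about 13.5 N for 1.6 s and about 15 N for another 1.2 s. The highest wrist-force reading was 15.8 N.
- **Placing:** I stood the press on the trivet, let go and drew the arm well clear.
- **Last checks:** The top sits flush. The press stands upright with its foot 1–2 mm from the trivet's centre in the top view. The tumbler, the tongs and the red and turquoise look-alikes look unmoved.
- **Disagreements:** The scene camera put the trivet about 8 mm further out in x than the top camera, so I placed the press close to the top camera's figure. Before pressing, the scene camera hinted that the foot was about 2 mm off the tin's axis; that was within tolerance, so I didn't correct it.

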